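# Take the lens cassette out of its repair cradle

### The arm

A 7-joint arm with a two-finger parallel gripper is mounted at the origin on the work surface. World frame = base frame: x ahead of the robot, y to its left, z up, the work surface at z = 0. Lengths are in m, angles in rad, forces in N, time in s.
With the tool pointing down it reaches from about 0.4 to 0.85 m from the base axis. Payload 4.5 kg.
Tool frame: the origin (TCP) lies on the centre line of the jaws, within the pads' length; the fingertips stand r.tips_ahead ahead of it and the grasp point (between the pads) is the TCP (r.tips_ahead is the distance from the TCP to the fingertips, in m); z points along the fingers, y is the direction in which the jaws open and shut (so a half turn about z gives the same grasp; the last joint's range is limited). The gripper opens to 88 mm and grips with 3 to 60 N. Pads are 18 mm wide; open, the fingers measure 123 mm over their backs; the gripper's body (75 mm by 187 mm) begins 45 mm behind the grasp point.
Start: joints at [-1.257, 0.689, -0.195, 1.565, 0.157, 0.902, -0.215], TCP at [0.173, 0.601, 0.258] pointing down, gripper open.
Joint ranges: [-3.01, 3.01], [-0.46, 2.08], [-1.47, 1.51], [0.13, 2.56], [-1, 4.14], [0.04, 2.09], [-2.66, 2.66]. Speed limits (rad/s): [2.57, 2.57, 3.14, 3.14, 3.14, 3.14, 3.14].

### API

Orientations are given as a unit quaternion [x, y, z, w].
In Python, from plant import r gives the robot as it stands.
- The arm moves only by the shell command python3 -m inch 'ROWS' [FORCE]. ROWS is JSON, a list of rows, each a list of 5 numbers: the shift along the world's x, y, z in units of 25 mm (1.0 is 25 mm), then the turn about the world's z in units of 6 degrees (1.0 is 6 degrees), then the finger opening in mm, from 0 to 88.1. A call has 1 to 5 rows; each row shifts and turns the commanded pose from where the row before left it; what a row does not reach is not made up. A row lasts 1/10 s, in which the tool goes at most 50 mm and 8.59 degrees, less where a joint would pass 70% of its speed; a pose out of reach is approached as far as the arm can. A call is refused whole if a number of a shift passes 1 or a number of a turn 1, either way. A call with a gripper value outside its range is refused whole. The fingers move at their own pace and stop on an object; FORCE is the grip in N (left out, the last holds). Time passes only in rows, so rows that do not move let the fingers close. It gives the time, the measured TCP pose, the force and the opening at its end, in the units of the state.
- r.get_state(): the state, without advancing time (a new reading comes with each control period).
- r.snapshot(name): name is "scene" or "top" or "wrist"; returns a dict with "pixels" (420x560x3 uint8, red, green, blue), "range_z" (420x560 float32, m along the optical axis (not along the pixel's ray), 0 where there is no reading), "K" (3x3 intrinsics, pixels), "k1" (the pictures are not rectified: a ray, as slopes to the right and down, at radius r is drawn at 1 + k1 r^2 times it, then the intrinsics apply), "position" and "attitude" of the camera in the world. Camera axes: x right, y up, looking along -z (the intrinsics and any distortion apply to the point x, -y, -z); pixel columns grow to the right and rows downward; lengths in m; the calibration is good to about 2 mm. A picture is of the moment at which its call begins.
- r.finish_job(): hands the job in, once; it reports no verdict.
The state is a dict: "clock": time; "q": joint angles; "qd": joint speeds; "joint_torque": joint torques, N m; "tool_pos": TCP position; "eef_rot": TCP orientation; "contact_force": force on the tool from outside, world axes, zero at the start; "moment": the same for the moment, N m; "opening": opening from 0.0 (shut) to 1.0 (fully open).
Only numpy, scipy, OpenCV 4.12 (cv2) and the standard library are available. Lean on these libraries where they do the work, as an engineer would, in place of code of your own. Each camera call takes 0.05 s, during which the arm holds its last target. There are 200 camera calls.

### The job

Turn the two red wing knobs on the lens cradle clockwise, one after the other, all the way to their end stops so that their brass tabs swing off the cassette. Then pinch the cassette's two yellow side catches together and lift the cassette straight out, and finish while still holding it by the pinched catches, level and still, with its underside at least 10 cm above the bench and touching nothing else. Leave the bottle, the blower and the lens ring where they stand.

Things in the scene. Friction and masses are not known exactly. Their poses are not given: they have to be found in the camera images.
- cradle: Fixed cradle on the blue mat (mat top 4 mm above bench). Origin: centre of underside; z up, y along its length. Base plate 94 (x) x 216 (y) x 12 mm. Dark walls round the cassette's well (inside 58 x 100 mm) rise to 32 mm above the origin, at x = +-29..37, y = +-50..56 mm; the long walls form ledges over the catches' noses. Vertical clamp axes at x = 0, y = +80 mm (clamp_a) and -80 mm (clamp_b).
- cassette: Loose black lens cassette, about 0.2 kg, 54 (x) x 96 (y) x 22 mm, glass lenses on top. It sits in the cradle's well with about 2 mm play each side, axes parallel to the cradle's, its origin (centre of underside) 12 mm above the cradle's origin. A yellow catch ear stands up at the middle of each long side.
- catch_a (a joint): Travel of the yellow catch on the cassette's +x side, in m: 0 = sprung out (nose hooked under the cradle's ledge), up to 0.008 = pushed fully inward, towards the cassette's middle, to its stop. Past about 0.006 the nose is free of the ledge. Spring force about 3 N at rest, 7 N at the stop.
- catch_b (a joint): The same for the catch on the cassette's -x side; pushed inward (towards +x) it grows from 0 to 0.008.
- catch_a_pad (a point): Middle of the grip area on the outer face of the +x yellow ear, 47 mm above the cassette's underside, at cassette x = +27 mm at rest; axes as the cassette's. The ear is an upright plate 4 mm thick, 24 mm wide (y), its top 60 mm above the underside, 40 mm above the cradle's walls. The two ears measure 54 mm over their outer faces at rest, 38 mm pushed fully in.
- catch_b_pad (a point): The same for the -x catch ear (outer face at cassette x = -27 mm at rest).
- clamp_a (a joint): Turn of the clamp at the cradle's +y end, in rad: 0 = its brass tab points at the cassette and covers its end; grows clockwise seen from above to the end stop at 1.45, where the tab is clear. Starts between 0 and 0.25. Turns against light friction (0.03 N m) and stays where it is left.
- clamp_b (a joint): The same for the clamp at the cradle's -y end; also opens clockwise seen from above, 0 to 1.45.
- clamp_a_grip (a point): On clamp_a's vertical axis, at the height to grip its red wing bar, 66 mm above the cradle's origin. x axis: along the bar, towards the tip of the brass tab, turning with the knob; z up. The bar is 36 mm long, 12 mm thick, from 44 to 76 mm above the cradle's origin. The brass tab under it is 14 mm wide, reaches 40 mm from the axis, its top at 40 mm.
- clamp_b_grip (a point): The same for clamp_b.
- solvent_bottle: Bystander: amber bottle with a red cap, 48 mm in diameter, 85 mm tall, standing on the mat near the cradle. Origin: centre of its underside.
- blower: Bystander: black rubber air blower, 50 mm in diameter, 85 mm tall, standing nozzle up on the mat near the cradle. Origin: centre of its underside.
- lens_ring: Bystander: black lens ring, 52 mm in diameter, 22 mm tall, flat on the mat near the cradle. Origin: centre of its underside.
There are look-alikes about, which are no part of the job. Leave any blue or purple look-alike of the cassette alone.

How it is judged:
By the outcome, as a careful person would: the job done as asked, in the order asked, and still so for the second after the job is handed in, while the arm keeps its last pose, push and grip.
It also fails if it takes over 58 s, if anything falls off the work surface, if the arm or the gripper's body presses on something with over 40 N, if the wrist force passes 120 N, or if a joint passes its speed limit or range.

## Working session

There is one attempt and no reset: what is moved stays moved. The work goes in short steps, Python scripts to look and compute and a shell command to move; the robot and the scene stay as the last step left them, time stands still between calls to the robot, and variables do not carry over. Pictures are saved under pics/ and viewed, about 8 in all and at most 12, crops included, and the job is handed in when it is done.

```bash
ls; mkdir -p pics; cat > h.py <<'E'
import numpy as np, cv2
from scipy.spatial.transform import Rotation as R
from plant import r
def snap(n,f=None):
    s=r.snapshot(n)
    if f: cv2.imwrite('pics/'+f,cv2.cvtColor(s['pixels'],cv2.COLOR_RGB2BGR))
    return s
def cloud(s):
    K=np.array(s['K']);h,w=s['range_z'].shape
    u,v=np.meshgrid(np.arange(w),np.arange(h))
    p=cv2.undistortPoints(np.stack([u,v],-1).reshape(-1,1,2).astype(float),K,np.array([s['k1'],0,0,0,0.])).reshape(h,w,2)
    z=s['range_z'];c=np.stack([p[...,0]*z,-p[...,1]*z,-z],-1)
    a=np.array(s['attitude'])
    M=R.from_quat(a).as_matrix() if a.size==4 else a.reshape(3,3)
    P=c@M.T+np.array(s['position']); P[z==0]=np.nan
    return P
E
python3 - <<'E'
from h import *
print(r.get_state(),r.tips_ahead)
for n in('scene','top'):
    s=snap(n,n+'0.png');P=cloud(s);np.savez(n+'0.npz',P=P,c=s['pixels']);print(n,s['position'],s['attitude'],s['K'],s['k1'])
    print(np.nanmedian(P[...,2]))
E
```

```text
pics
{'clock': 0.0, 'q': array([-1.25720556,  0.68997473, -0.19451622,  1.56635046,  0.15734443,
        0.90250531, -0.21511666]), 'qd': array([ 4.38659688e-05,  1.25729463e-04, -1.35662627e-03, -1.64874858e-04,
        7.79212133e-04, -1.28682842e-04,  1.03770814e-03]), 'joint_torque': array([ 1.46269100e-03, -5.27564228e+01, -1.26670808e+00, -1.53426486e+01,
       -5.26559679e-02,  6.49519177e-03,  1.65873062e-04]), 'tool_pos': array([0.17248549, 0.60010136, 0.25691414]), 'eef_rot': array([ 1.39391029e-01,  9.90236989e-01, -9.19572662e-04, -4.41270357e-05]), 'contact_force': array([ 0.74180168, -0.67961696, -0.00326492]), 'moment': array([0.06257323, 0.00788243, 0.02008423]), 'opening': 1.0007655993591245} 0.019
scene [0.91246636 0.56426425 0.86071742] [0.11581189 0.33381529 0.88102867 0.31455275] [[452.26416841   0.         288.4680284 ]
 [  0.         452.26416841 213.39683955]
 [  0.           0.           1.        ]] -0.0474942581788924
0.001285182791022299
top [0.39508175 0.03184489 1.14940934] [ 0.02420338 -0.03273744 -0.70087347  0.71212277] [[392.73238247   0.         274.32761235]
 [  0.         392.73238247 217.14918447]
 [  0.           0.           1.        ]] -0.017605023970428818
0.0019531891200758045
```

View pics/top0.png

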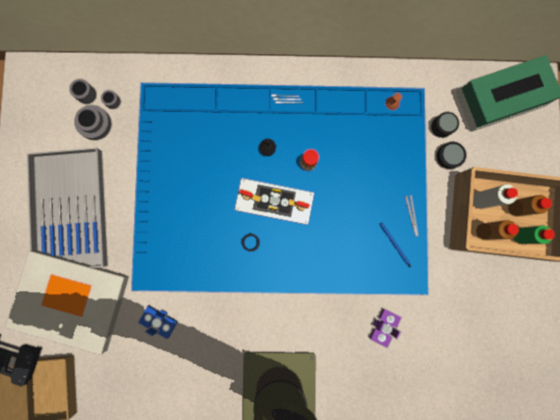

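View pics/scene0.png

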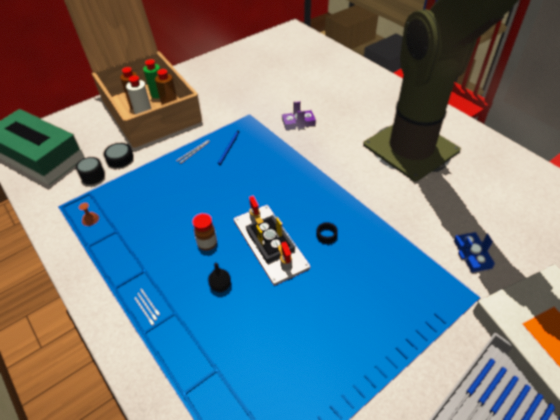

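The top view shows the cradle at about (275,201) with red knobs at (246,195) and (302,206). The bottle is at (309,158), the blower at (267,147) and the ring at (250,242). Blue and purple look-alikes lie off the mat. The scene view agrees.

```bash
python3 - <<'E'
from h import *
for n in('top','scene'):
    d=np.load(n+'0.npz');P=d['P'];c=d['c'];hsv=cv2.cvtColor(c,cv2.COLOR_RGB2HSV).astype(int)
    H,S,V=hsv[...,0],hsv[...,1],hsv[...,2];z=P[...,2]
    near=(np.hypot(P[...,0]-.44,P[...,1]-.04)<.3)
    w=near&(S<60)&(V>140)&(z>.005)&(z<.03)&(abs(P[...,0]-.44)<.12)
    n_,lab,st,_=cv2.connectedComponentsWithStats((w).astype(np.uint8))
    xy=P[w][:,:2].astype(np.float32);print(n,'plate',w.sum(),cv2.minAreaRect(xy),'z',np.median(P[w][:,2]))
    for nm,m in(('red',near&((H<6)|(H>174))&(S>150)&(V>90)&(z>.03)),('yel',near&(H>18)&(H<34)&(S>120)&(z>.03)),
        ('dark',near&(V<75)&(z>.01))):
        k,lab,st,ce=cv2.connectedComponentsWithStats(m.astype(np.uint8))
        for i in range(1,k):
            if st[i,4]>=4:
                Q=P[lab==i];print(nm,ce[i].round(),st[i,4],Q.mean(0).round(4),'zmax',Q[:,2].max().round(3),cv2.minAreaRect(Q[:,:2].astype(np.float32)))
s=cv2.imread('pics/top0.png')[165:235,225:325];cv2.imwrite('pics/c1.png',cv2.resize(s,None,fx=8,fy=8,interpolation=cv2.INTER_CUBIC))
E
```

```text
top plate 840 ((0.5264227986335754, 0.02066688984632492), (0.2195863574743271, 0.09069903939962387), 83.32947540283203) z 0.016169846157518597
red [310. 157.] 182 [ 0.6479 -0.0765  0.0887] zmax 0.095 ((0.6481686234474182, -0.07588984072208405), (0.04024331271648407, 0.038536809384822845), 0.9571217894554138)
red [246. 193.] 45 [0.5472 0.0993 0.0799] zmax 0.083 ((0.54730623960495, 0.09904994070529938), (0.03321479260921478, 0.009883716702461243), 71.02588653564453)
red [302. 204.] 40 [ 0.5188 -0.0564  0.0799] zmax 0.085 ((0.5186250805854797, -0.05670284479856491), (0.03127925470471382, 0.009617443196475506), 74.17182922363281)
yel [277. 190.] 25 [0.5579 0.0145 0.0661] zmax 0.08 ((0.5599929094314575, 0.01575673744082451), (0.012600709684193134, 0.0217620600014925), 3.4503796100616455)
yel [256. 198.] 41 [0.5383 0.0713 0.0433] zmax 0.048 ((0.5392248034477234, 0.07152974605560303), (0.021602841094136238, 0.01586632989346981), 71.99124145507812)
yel [245. 197.] 8 [0.5394 0.1023 0.0457] zmax 0.052 ((0.538805365562439, 0.10214126110076904), (0.015023081563413143, 0.0034338657278567553), 67.
[... 4056 characters left out ...]
74886513, 0.04295800253748894), 83.88233184814453)
dark [285. 241.] 98 [0.5158 0.0573 0.0343] zmax 0.04 ((0.5202948451042175, 0.05528390780091286), (0.055321939289569855, 0.02401532419025898), 82.16222381591797)
dark [209. 246.] 35 [ 0.6554 -0.056   0.0149] zmax 0.026 ((0.6578412055969238, -0.05725332349538803), (0.01241509523242712, 0.03984396159648895), 64.81944274902344)
dark [219. 280.] 424 [0.6962 0.0561 0.0439] zmax 0.088 ((0.6950905323028564, 0.05392758920788765), (0.031936414539813995, 0.04460036754608154), 64.47212219238281)
dark [286. 266.] 38 [0.5562 0.1111 0.0286] zmax 0.04 ((0.5563679933547974, 0.11057191342115402), (0.00651711318641901, 0.017845310270786285), 50.47261428833008)
```

View pics/c1.png

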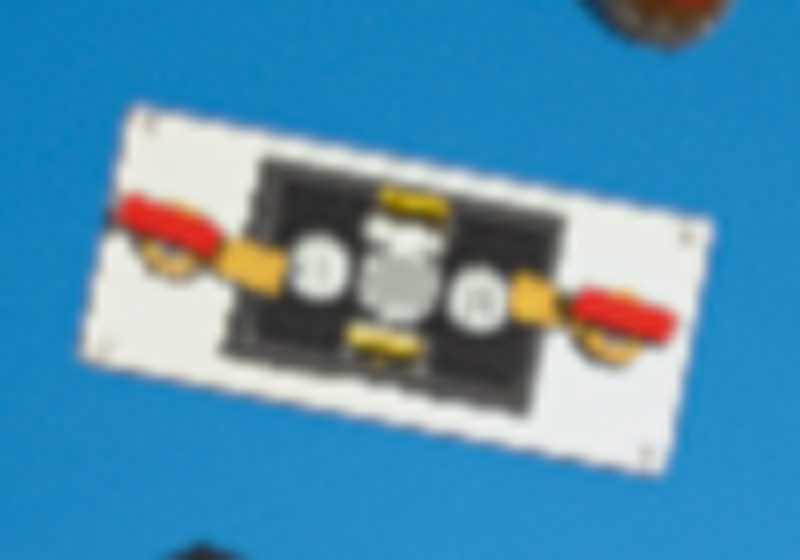

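The crop shows the two tabs pointing at the cassette and yellow ears at top and bottom of it. The fits give:

| Item | Position or angle | Check |
|---|---|---|
| clamp_a | (0.547, 0.099), bar turned about 0.15 rad | within 0 to 0.25 |
| clamp_b | (0.519, -0.0565), bar turned about 0.10 rad | within 0 to 0.25 |
| Spacing between clamps | 158 mm | expected 160 mm |
| Cradle yaw | about -10.4° | ears agree |
| Ear midpoint | (0.533, 0.019) | clamp midpoint (0.533, 0.021) |

Next I move above knob a.

```bash
R5='' 
python3 -m inch '[[0.75,-1,0,-0.8,88],[0.75,-1,0,-0.8,88],[0.75,-1,0,-0.8,88],[0.75,-1,0,-0.8,88],[0.75,-1,0,-0.8,88]]' 15 && python3 -m inch '[[0.75,-1,0,-0.8,88],[0.75,-1,0,-0.8,88],[0.75,-1,0,-0.8,88],[0.75,-1,0,-0.8,88],[0.75,-1,0,-0.8,88]]' && python3 -m inch '[[0.75,-1,0,-0.8,88],[0.75,-1,0,-0.8,88],[0.75,-1,0,-0.8,88],[0.75,-1,0,-0.8,88],[0.75,-1,0,-0.8,88]]' && python3 -m inch '[[0.75,-1,0,-0.8,88],[0.75,-1,0,-0.8,88],[0.75,-1,0,-0.8,88],[0.75,-1,0,-0.3,88],[0.75,-1,0,0,88]]' && python3 -m inch '[[0,0,0,0,60],[0,0,0,0,60]]'
python3 - <<'E'
from h import *
s=snap('wrist','w1.png');P=cloud(s);c=s['pixels'];hsv=cv2.cvtColor(c,cv2.COLOR_RGB2HSV).astype(int)
H,S,V=hsv[...,0],hsv[...,1],hsv[...,2];z=P[...,2]
print(r.get_state()['q'],R.from_quat(r.get_state()['eef_rot']).as_matrix()[:,1])
for nm,m in(('red',((H<6)|(H>174))&(S>150)&(V>90)&(z>.072)&(z<.09)),('yel',(H>18)&(H<34)&(S>120)&(z>.066)&(z<.09))):
    k,lab,st,ce=cv2.connectedComponentsWithStats(m.astype(np.uint8))
    for i in range(1,k):
        if st[i,4]>=30:
            Q=P[lab==i];print(nm,ce[i].round(),st[i,4],Q.mean(0).round(4),'zmax',Q[:,2].max().round(3),cv2.minAreaRect(Q[:,:2].astype(np.float32)))
E
```

```text
clock: 0.6
tool_pos: [0.2668, 0.4744, 0.2575]
eef_rot: [0.344, 0.939, -0.0, 0.0]
contact_force: [1.0, 0.1, -0.2]
opening: 0.996
clock: 1.1
tool_pos: [0.3605, 0.3495, 0.2575]
eef_rot: [0.532, 0.847, -0.0, -0.0]
contact_force: [0.7, 0.2, 0.9]
opening: 1.005
clock: 1.6
tool_pos: [0.4542, 0.2246, 0.2575]
eef_rot: [0.696, 0.718, -0.0, -0.0]
contact_force: [-0.4, 0.6, 0.3]
opening: 1.0
clock: 2.1
tool_pos: [0.5479, 0.0998, 0.2574]
eef_rot: [0.789, 0.614, -0.0, -0.0]
contact_force: [0.6, 0.3, 0.2]
opening: 0.998
clock: 2.3
tool_pos: [0.5473, 0.1004, 0.2573]
eef_rot: [0.79, 0.614, -0.0, -0.0]
contact_force: [-0.2, 0.8, -0.6]
opening: 0.84
[-0.37369637  0.60349048  0.17873331  1.78754207 -0.14764269  0.76474995
 -0.36667394] [ 0.9694841  -0.24514935 -0.00153942]
red [295. 322.] 67 [ 0.524  -0.0447  0.0806] zmax 0.082 ((0.5239754319190979, -0.044680334627628326), (0.008932854048907757, 0.01007983647286892), 77.8220443725586)
yel [313. 265.] 70 [0.5592 0.0159 0.0763] zmax 0.078 ((0.5593581199645996, 0.015605978667736053), (0.02382093481719494, 0.003315327223390341), 77.85839080810547)
yel [266. 268.] 67 [0.5105 0.0255 0.0765] zmax 0.078 ((0.5103901028633118, 0.025238459929823875), (0.022584613412618637, 0.00356768979690969), 79.97379302978516)
```

View pics/w1.png

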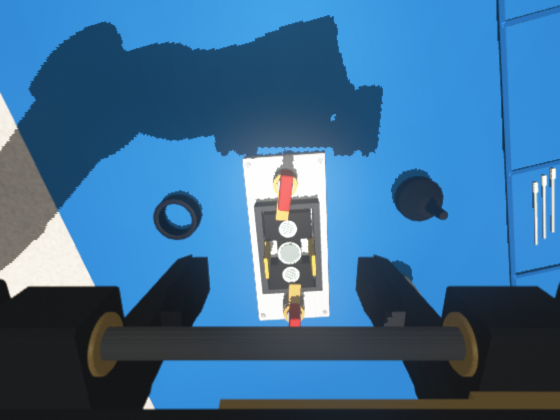

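The wrist view has +y up. Knob a is the red bar at (285,190), partly in shadow, and knob b is at (295,315). The ears are at (266,268) and (313,265). I need knob a from this view too.

```bash
python3 - <<'E'
from h import *
s=snap('wrist');P=cloud(s);c=s['pixels'];np.savez('w1.npz',P=P,c=c);hsv=cv2.cvtColor(c,cv2.COLOR_RGB2HSV).astype(int)
H,S,V=hsv[...,0],hsv[...,1],hsv[...,2];z=P[...,2]
m=((H<8)|(H>172))&(S>130)&(V>60);m[:150]=0;m[235:]=0;m[:,:260]=0;m[:,320:]=0
Q=P[m];print(len(Q),np.percentile(Q[:,2],[0,10,50,90,100]))
T=Q[Q[:,2]>.074];print(len(T),T.mean(0),cv2.minAreaRect(T[:,:2].astype(np.float32)))
E
```

```text
378 [nan nan nan nan nan]
377 [0.54953425 0.09976351 0.08045206] ((0.5495932102203369, 0.09969188272953033), (0.03435910493135452, 0.010984191671013832), 70.43092346191406)
```

```bash

python3 -m inch '[[0.04,-0.04,-1,-0.9,60],[0,0,-1,0,55],[0,0,-1,0,50],[0,0,-1,0,50],[0,0,-1,0,50]]' && python3 -m inch '[[0,0,-1,0,50],[0,0,-0.9,0,50],[0,0,-0.5,0,50],[0,0,-0.1,0,50],[0,0,0,0,50]]' && python3 -m inch '[[0,0,0,0,4],[0,0,0,0,4],[0,0,0,0,4],[0,0,0,0,4],[0,0,0,0,4]]' 12 && python3 -m inch '[[0,0,0,0,4],[0,0,0,0,4]]'
```

```text
clock: 2.9
tool_pos: [0.5478, 0.1016, 0.1319]
eef_rot: [0.817, 0.577, 0.0, -0.001]
contact_force: [0.3, 0.4, -0.6]
opening: 0.57
clock: 3.4
tool_pos: [0.5486, 0.1003, 0.0705]
eef_rot: [0.817, 0.577, 0.0, -0.0]
contact_force: [-0.8, -0.1, 0.5]
opening: 0.566
clock: 3.9
tool_pos: [0.5493, 0.0996, 0.0706]
eef_rot: [0.817, 0.576, 0.001, 0.001]
contact_force: [7.0, -3.4, -4.2]
opening: 0.142
clock: 4.1
tool_pos: [0.5495, 0.0995, 0.0705]
eef_rot: [0.817, 0.576, 0.001, 0.001]
contact_force: [1.7, -0.2, 1.5]
opening: 0.13
```

```bash

python3 -m inch '[[0,0,0,-0.5,4],[0,0,0,-1,4],[0,0,0,-1,4],[0,0,0,-1,4],[0,0,0,-1,4]]' && python3 -m inch '[[0,0,0,-1,4],[0,0,0,-1,4],[0,0,0,-1,4],[0,0,0,-1,4],[0,0,0,-1,4]]' && python3 -m inch '[[0,0,0,-1,4],[0,0,0,-0.5,4],[0,0,0,-0.5,4],[0,0,0,0,4],[0,0,0,0,4]]' && python3 -c "from h import *;s=r.get_state();print(s['moment'],s['contact_force'],np.degrees(np.arctan2(*R.from_quat(s['eef_rot']).as_matrix()[[1,0],1])),s['q'])"
```

```text
clock: 4.6
tool_pos: [0.5493, 0.0996, 0.0705]
eef_rot: [0.93, 0.367, 0.001, 0.0]
contact_force: [0.6, -0.3, 2.3]
opening: 0.134
clock: 5.1
tool_pos: [0.5492, 0.0998, 0.0705]
eef_rot: [0.993, 0.114, 0.001, 0.0]
contact_force: [1.4, -0.6, 2.5]
opening: 0.132
clock: 5.6
tool_pos: [0.5492, 0.0998, 0.0705]
eef_rot: [1.0, 0.013, 0.001, -0.0]
contact_force: [1.7, -0.8, 2.7]
opening: 0.136
[-0.01402986 -0.14304849 -0.07165694] [ 1.68022705 -0.83439501  2.66713321] -88.56574928478338 [-0.46728462  0.9312678   0.35820722  1.91286446 -0.73823348  0.43088406
 -1.10282034]
```

```bash
C="from h import *;s=r.get_state();print(s['moment'],np.degrees(np.arctan2(*R.from_quat(s['eef_rot']).as_matrix()[[1,0],1])))"
python3 -m inch '[[0,0,0,-0.4,4],[0,0,0,-0.3,4],[0,0,0,0,4],[0,0,0,0,4]]' && python3 -c "$C" && python3 -m inch '[[0,0,0,-0.3,4],[0,0,0,0,4],[0,0,0,0,4]]' && python3 -c "$C"&& python3 -m inch '[[0,0,0,-0.3,4],[0,0,0,0,4],[0,0,0,0,4]]' && python3 -c "$C"
```

```text
clock: 6.0
tool_pos: [0.5492, 0.0998, 0.0705]
eef_rot: [1.0, -0.025, 0.001, -0.0]
contact_force: [3.3, 0.5, 3.6]
opening: 0.135
[ 0.15514369 -0.45344947 -0.00046017] -92.8257334754797
clock: 6.3
tool_pos: [0.5491, 0.0999, 0.0705]
eef_rot: [0.999, -0.04, 0.001, 0.0]
contact_force: [3.2, 0.9, 4.6]
opening: 0.136
[ 0.1214131  -0.50007928  0.26082435] -94.62813989282604
clock: 6.6
tool_pos: [0.549, 0.0999, 0.0705]
eef_rot: [0.998, -0.056, 0.0, -0.0]
contact_force: [2.7, 0.2, 5.8]
opening: 0.138
[ 0.18319996 -0.40959636  0.26283076] -96.47020038165915
```

```bash

python3 -m inch '[[0,0,0,0,50],[0,0,0,0,50],[0,0,0,0,50],[0,0,0,0,50]]' && python3 -m inch '[[0,0,1,0,50],[0,0,1,0,50],[0,0,1,0,50],[0,0,1,0,50],[0,0,1,1,50]]' && python3 -m inch '[[-0.2,-1,0,1,50],[-0.2,-1,0,1,50],[-0.2,-1,0,1,50],[-0.2,-1,0,1,50],[-0.2,-1,0,1,50]]' && python3 -m inch '[[-0.14,-1,0,1,50],[0,-0.28,0,1,50],[0,0,0,1,50],[0,0,0,1,50],[0,0,0,1,50]]' && python3 -m inch '[[0,0,0,1,50],[0,0,0,1.0,50],[0,0,0,0.3,50],[0,0,0,0,50],[0,0,0,0,50]]' 
python3 - <<'E'
from h import *
s=snap('wrist','w2.png');P=cloud(s);c=s['pixels'];hsv=cv2.cvtColor(c,cv2.COLOR_RGB2HSV).astype(int)
H,S,V=hsv[...,0],hsv[...,1],hsv[...,2];z=P[...,2]
print(np.degrees(np.arctan2(*R.from_quat(r.get_state()['eef_rot']).as_matrix()[[1,0],1])))
for nm,m in(('red',((H<8)|(H>172))&(S>130)&(V>60)&(z>.074)&(z<.09)),('yel',(H>18)&(H<34)&(S>120)&(z>.066)&(z<.09))):
    k,lab,st,ce=cv2.connectedComponentsWithStats(m.astype(np.uint8))
    for i in range(1,k):
        if st[i,4]>=30:
            Q=P[lab==i];print(nm,ce[i].round(),st[i,4],Q.mean(0).round(4),cv2.minAreaRect(Q[:,:2].astype(np.float32)))
E
```

```text
clock: 7.0
tool_pos: [0.5477, 0.0996, 0.0698]
eef_rot: [0.998, -0.056, -0.001, 0.0]
contact_force: [-0.5, -0.4, 0.8]
opening: 0.478
clock: 7.5
tool_pos: [0.5479, 0.0997, 0.1958]
eef_rot: [1.0, -0.003, -0.001, 0.0]
contact_force: [1.2, 0.1, 1.3]
opening: 0.567
clock: 8.0
tool_pos: [0.5228, -0.0262, 0.1951]
eef_rot: [0.966, 0.257, -0.0, -0.0]
contact_force: [-0.4, -1.5, 0.2]
opening: 0.57
clock: 8.5
tool_pos: [0.5195, -0.0575, 0.195]
eef_rot: [0.867, 0.498, -0.0, -0.0]
contact_force: [0.4, -0.2, 0.0]
opening: 0.565
clock: 9.0
tool_pos: [0.5199, -0.0573, 0.1952]
eef_rot: [0.802, 0.597, -0.0, -0.0]
contact_force: [-0.4, -0.9, 0.3]
opening: 0.567
-16.717412851305504
red [455. 190.] 2345 [ 0.6485 -0.0742  0.0882] ((0.6501641273498535, -0.07643941789865494), (0.041913583874702454, 0.04238322749733925), 24.33478546142578)
red [283. 218.] 404 [ 0.5197 -0.0616  0.0805] ((0.5197573900222778, -0.061417289078235626), (0.0264919213950634, 0.010373862460255623), 73.23111724853516)
yel [305. 104.] 178 [0.5593 0.016  0.0761] ((0.5592893958091736, 0.015570538118481636), (0.022203877568244934, 0.0037186024710536003), 79.37752532958984)
yel [237. 110.] 171 [0.5108 0.0257 0.0762] ((0.5105308890342712, 0.02488165721297264), (0.022933432832360268, 0.003801480634137988), 79.88957214355469)
```

View pics/w2.png

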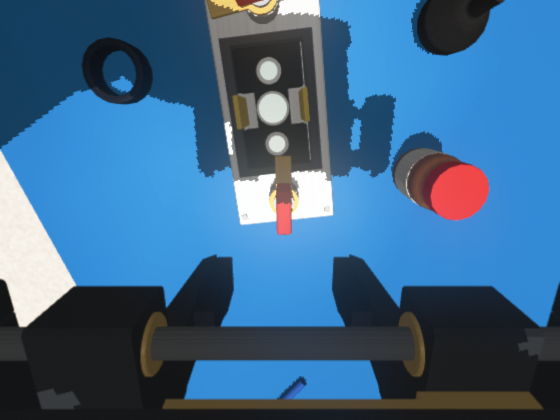

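Knob b is at (285,205), with its inner half in shadow. Allowing for that, its centre is (0.521, -0.0575), which is under the TCP. Clamp a's tab, at the top left, has swung aside.

```bash
C="from h import *;s=r.get_state();print(s['moment'],np.degrees(np.arctan2(*R.from_quat(s['eef_rot']).as_matrix()[[1,0],1])))"
python3 -m inch '[[0.04,0,-1,0,50],[0,0,-1,0,50],[0,0,-1,0,50],[0,0,-1,0,50],[0,0,-0.6,0,50]]' && python3 -m inch '[[0,0,-0.4,0,50],[0,0,0,0,50],[0,0,0,0,4],[0,0,0,0,4],[0,0,0,0,4]]' 12 && python3 -m inch '[[0,0,0,0,4],[0,0,0,0,4],[0,0,0,0,4],[0,0,0,0,4]]' && python3 -m inch '[[0,0,0,-0.5,4],[0,0,0,-1,4],[0,0,0,-1,4],[0,0,0,-1,4],[0,0,0,-1,4]]' && python3 -m inch '[[0,0,0,-1,4],[0,0,0,-1,4],[0,0,0,-1,4],[0,0,0,-1,4],[0,0,0,-1,4]]' && python3 -m inch '[[0,0,0,-1,4],[0,0,0,-1,4],[0,0,0,-0.5,4],[0,0,0,0,4],[0,0,0,0,4]]' && python3 -c "$C" && python3 -m inch '[[0,0,0,-0.4,4],[0,0,0,-0.2,4],[0,0,0,0,4],[0,0,0,0,4]]' && python3 -c "$C" && python3 -m inch '[[0,0,0,-0.3,4],[0,0,0,0,4],[0,0,0,0,4]]' && python3 -c "$C"
```

```text
clock: 9.55
tool_pos: [0.5204, -0.0571, 0.0785]
eef_rot: [0.802, 0.597, -0.001, -0.001]
contact_force: [-0.6, 0.2, 0.8]
opening: 0.567
clock: 10.05
tool_pos: [0.5216, -0.0573, 0.071]
eef_rot: [0.802, 0.597, 0.001, 0.001]
contact_force: [-0.4, 0.6, 0.2]
opening: 0.322
clock: 10.45
tool_pos: [0.5209, -0.0572, 0.0706]
eef_rot: [0.802, 0.597, 0.0, -0.0]
contact_force: [-0.3, 0.9, 6.4]
opening: 0.135
clock: 10.95
tool_pos: [0.5211, -0.0572, 0.0706]
eef_rot: [0.92, 0.392, 0.0, -0.0]
contact_force: [-0.5, 0.4, 5.3]
opening: 0.135
clock: 11.45
tool_pos: [0.5212, -0.0574, 0.0706]
eef_rot: [0.99, 0.14, 0.0, 0.0]
contact_force: [-1.1, -0.4, 4.5]
opening: 0.135
clock: 11.95
tool_pos: [0.5212, -0.0575, 0.0706]
eef_rot: [1.0, 0.012, 0.0, 0.0]
contact_force: [-1.8, 0.5, 5.7]
opening: 0.133
[ 0.07184425  0.42501361 -0.0209456 ] -88.65410696035178
clock: 12.35
tool_pos: [0.5212, -0.0575, 0.0706]
eef_rot: [1.0, -0.02, 0.0, 0.0]
contact_force: [-0.2, -0.8, 6.3]
opening: 0.132
[ 0.00566882  0.346787   -0.01592076] -92.33672150645167
clock: 12.65
tool_pos: [0.5212, -0.0575, 0.0706]
eef_rot: [0.999, -0.036, 0.0, 0.0]
contact_force: [-1.5, -0.3, 6.0]
opening: 0.133
[-0.11597852  0.36774784  0.12455936] -94.09723252658817
```

```bash
C="from h import *;s=r.get_state();print(s['moment'],np.degrees(np.arctan2(*R.from_quat(s['eef_rot']).as_matrix()[[1,0],1])))"
python3 -m inch '[[0,0,0,-0.3,4],[0,0,0,0,4],[0,0,0,0,4]]' && python3 -c "$C" && python3 -m inch '[[0,0,0,0,50],[0,0,0,0,50],[0,0,0,0,50],[0,0,0,0,50]]' && python3 -m inch '[[0,0,1,0,50],[0,0,1,0,50],[0,0,1,0,50],[0,0,1,0,50],[0,0,1,1,80]]' && python3 -m inch '[[0.15,0.8,0,1,80],[0.15,0.8,0,1,80],[0.15,0.8,0,1,80],[0.1,0.73,0,1,80],[0,0,0,1,80]]' && python3 -m inch '[[0,0,0,1,80],[0,0,0,1,80],[0,0,0,1,80],[0,0,0,1,80],[0,0,0,1,80]]' && python3 -m inch '[[0,0,0,1,80],[0,0,0,1,80],[0,0,0,1,80],[0,0,0,0.3,80],[0,0,0,0,80]]' && python3 -c "$C"
python3 - <<'E'
from h import *
s=snap('wrist');P=cloud(s);c=s['pixels'];hsv=cv2.cvtColor(c,cv2.COLOR_RGB2HSV).astype(int)
H,S,V=hsv[...,0],hsv[...,1],hsv[...,2];z=P[...,2]
for nm,m in(('red',((H<8)|(H>172))&(S>130)&(V>60)&(z>.074)&(z<.09)),('yel',(H>18)&(H<34)&(S>120)&(z>.07)&(z<.09))):
    k,lab,st,ce=cv2.connectedComponentsWithStats(m.astype(np.uint8))
    for i in range(1,k):
        if st[i,4]>=30:
            Q=P[lab==i];print(nm,ce[i].round(),st[i,4],Q.mean(0).round(4),cv2.minAreaRect(Q[:,:2].astype(np.float32)))
snap('top','top2.png');s=cv2.imread('pics/top2.png')[165:235,225:325];cv2.imwrite('pics/w3.png',np.vstack([cv2.resize(s,(560,392),interpolation=cv2.INTER_CUBIC),cv2.resize(cv2.cvtColor(c,cv2.COLOR_RGB2BGR)[:,:],(280,208),interpolation=cv2.INTER_AREA).repeat(2,1)]))
cv2.imwrite('pics/w3.png',cv2.cvtColor(c,cv2.COLOR_RGB2BGR))
E
```

```text
clock: 12.95
tool_pos: [0.5213, -0.0575, 0.0706]
eef_rot: [0.999, -0.051, 0.0, 0.0]
contact_force: [-1.2, 0.2, 5.7]
opening: 0.138
[-0.08150372  0.3419115   0.28695445] -95.86120910382971
clock: 13.35
tool_pos: [0.521, -0.0572, 0.0701]
eef_rot: [0.999, -0.051, -0.0, 0.0]
contact_force: [-0.3, -0.0, 0.3]
opening: 0.475
clock: 13.85
tool_pos: [0.5208, -0.0571, 0.196]
eef_rot: [1.0, 0.002, -0.0, 0.0]
contact_force: [1.0, 0.6, 0.7]
opening: 0.633
clock: 14.35
tool_pos: [0.535, 0.0247, 0.1948]
eef_rot: [0.964, 0.265, 0.0, -0.001]
contact_force: [-0.5, -0.3, 0.1]
opening: 0.91
clock: 14.85
tool_pos: [0.5346, 0.0209, 0.1951]
eef_rot: [0.864, 0.503, -0.0, -0.0]
contact_force: [0.8, -0.3, 0.4]
opening: 0.91
clock: 15.35
tool_pos: [0.5347, 0.0209, 0.1952]
eef_rot: [0.767, 0.642, 0.0, -0.0]
contact_force: [-0.6, -0.0, 0.3]
opening: 0.908
[-0.06284162  0.0410621   0.0091456 ] -10.118873770037567
red [283. 106.] 785 [0.5495 0.0997 0.0804] ((0.5494399070739746, 0.09963170439004898), (0.011501546017825603, 0.03477819263935089), 86.4366683959961)
red [440. 290.] 897 [ 0.6509 -0.0647  0.0869] ((0.6563936471939087, -0.06947431713342667), (0.022867774590849876, 0.03954686224460602), 34.90309143066406)
red [282. 301.] 452 [ 0.521  -0.0568  0.0804] ((0.5208083391189575, -0.05713668838143349), (0.01155143603682518, 0.034716762602329254), 86.2659912109375)
```

View pics/w3.png

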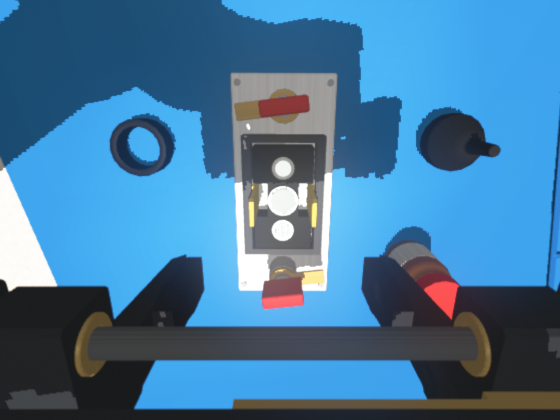

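Both tabs now lie across the cradle, clear of the cassette. The bars measure -3.6° and -3.7°, which is 1.45 rad from closed, so both are at their stops. The ears at (252,203) and (313,203) are centred under the jaws. Now I descend and pinch.

```bash

python3 -m inch '[[0,0,-1,0,80],[0,0,-1,0,80],[0,0,-1,0,80],[0,0,-1,0,80],[0,0,-0.7,0,80]]' && python3 -m inch '[[0,0,-0.5,0,80],[0,0,-0.1,0,80],[0,0,0,0,80],[0,0,0,0,60],[0,0,0,0,50]]' 25 && python3 -m inch '[[0,0,0,0,30],[0,0,0,0,30],[0,0,0,0,30],[0,0,0,0,30],[0,0,0,0,30]]' && python3 -m inch '[[0,0,0,0,30],[0,0,0,0,30],[0,0,0,0,30],[0,0,0,0,30],[0,0,0,0,30]]'
```

```text
clock: 15.95
tool_pos: [0.5343, 0.021, 0.0762]
eef_rot: [0.767, 0.642, -0.001, -0.0]
contact_force: [0.4, 0.3, -0.1]
opening: 0.91
clock: 16.45
tool_pos: [0.5354, 0.021, 0.0636]
eef_rot: [0.766, 0.643, 0.001, 0.001]
contact_force: [-1.2, 0.1, -0.1]
opening: 0.75
clock: 16.95
tool_pos: [0.535, 0.021, 0.0636]
eef_rot: [0.766, 0.643, 0.0, 0.0]
contact_force: [-1.3, 0.0, 9.5]
opening: 0.415
clock: 17.45
tool_pos: [0.535, 0.021, 0.0636]
eef_rot: [0.766, 0.643, 0.0, 0.0]
contact_force: [-1.2, -0.5, 9.0]
opening: 0.418
```

```bash

python3 -m inch '[[0,0,0.1,0,30],[0,0,0.1,0,30],[0,0,0.1,0,30],[0,0,0.1,0,30],[0,0,0,0,30]]' && python3 -m inch '[[0,0,0.2,0,30],[0,0,0.2,0,30],[0,0,0.2,0,30],[0,0,0.2,0,30],[0,0,0,0,30]]'
python3 - <<'E'
from h import *
print(r.get_state()['moment']);snap('scene','s1.png');s=cv2.imread('pics/s1.png')[130:300,170:370];cv2.imwrite('pics/s1c.png',cv2.resize(s,None,fx=3.5,fy=3.5,interpolation=cv2.INTER_CUBIC))
E
```

```text
clock: 17.95
tool_pos: [0.5349, 0.0209, 0.0729]
eef_rot: [0.766, 0.643, 0.0, 0.0]
contact_force: [0.0, -0.5, -2.0]
opening: 0.409
clock: 18.45
tool_pos: [0.5353, 0.021, 0.0936]
eef_rot: [0.766, 0.643, 0.001, 0.0]
contact_force: [0.0, -0.3, -2.2]
opening: 0.415
[-0.14084437  0.04114615  0.01768045]
```

View pics/s1c.png

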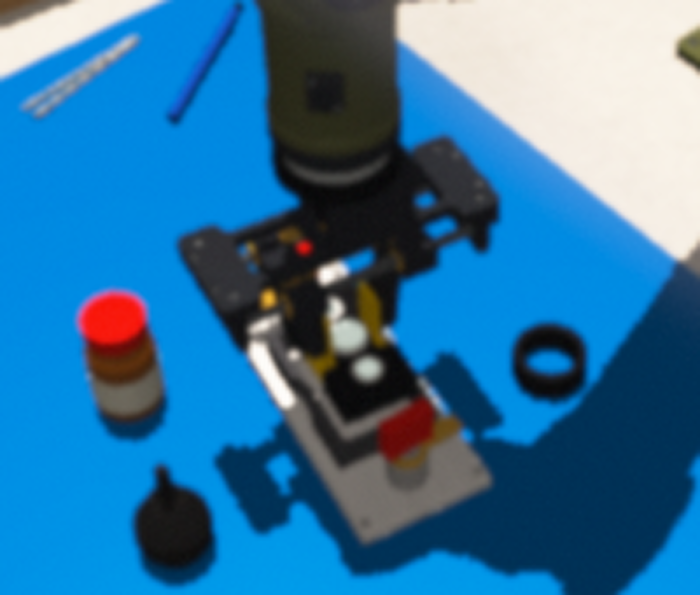

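The cassette is coming out level, and the load of about 2 N matches its 0.2 kg. I keep lifting.

```bash

python3 -m inch '[[0,0,0.3,0,30],[0,0,0.4,0,30],[0,0,0.5,0,30],[0,0,0.5,0,30],[0,0,0.5,0,30]]' && python3 -m inch '[[0,0,0.5,0,30],[0,0,0.5,0,30],[0,0,0.4,0,30],[0,0,0.3,0,30],[0,0,0.1,0,30]]' && python3 -m inch '[[0,0,0,0,30],[0,0,0,0,30],[0,0,0,0,30],[0,0,0,0,30],[0,0,0,0,30]]'  && python3 -m inch '[[0,0,0,0,30],[0,0,0,0,30],[0,0,0,0,30],[0,0,0,0,30],[0,0,0,0,30]]'
python3 - <<'E'
from h import *
st=r.get_state();print(st['moment'],abs(st['qd']).max())
s=snap('scene','s2.png');P=cloud(s);c=s['pixels'];V=c.max(-1);z=P[...,2]
d=np.load('scene0.npz')
for nm,(x,y) in dict(bottle=(.65,-.075),blower=(.686,.045),ring=(.41,.09)).items():
    f=lambda P:(lambda Q:(len(Q),Q.mean(0).round(4)))(P[(np.hypot(P[...,0]-x,P[...,1]-y)<.045)&(P[...,2]>.012)])
    print(nm,f(d['P']),f(P))
s=cv2.imread('pics/s2.png')[100:300,170:370];cv2.imwrite('pics/s2c.png',cv2.resize(s,None,fx=3,fy=3,interpolation=cv2.INTER_CUBIC))
snap('wrist','w4.png')
E
```

```text
clock: 19.0
tool_pos: [0.535, 0.021, 0.1492]
eef_rot: [0.766, 0.643, 0.0, 0.0]
contact_force: [0.3, 0.2, -1.6]
opening: 0.416
clock: 19.5
tool_pos: [0.5352, 0.021, 0.1936]
eef_rot: [0.766, 0.643, 0.001, 0.0]
contact_force: [0.3, -0.5, -2.2]
opening: 0.414
clock: 20.0
tool_pos: [0.5347, 0.0209, 0.1924]
eef_rot: [0.766, 0.643, -0.0, -0.0]
contact_force: [0.2, -0.5, -2.6]
opening: 0.417
clock: 20.5
tool_pos: [0.5348, 0.021, 0.1928]
eef_rot: [0.766, 0.643, 0.0, 0.0]
contact_force: [0.1, 0.3, -2.0]
opening: 0.414
[-0.03249386  0.07739301 -0.04074175] 0.0016927018023989743
bottle (661, array([ 0.6548, -0.0643,  0.062 ])) (658, array([ 0.6548, -0.0643,  0.0622]))
blower (477, array([0.6957, 0.0547, 0.0446])) (471, array([0.6958, 0.0546, 0.0448]))
ring (250, array([0.4157, 0.0905, 0.0213])) (251, array([0.4162, 0.0901, 0.0285]))
```

View pics/s2c.png

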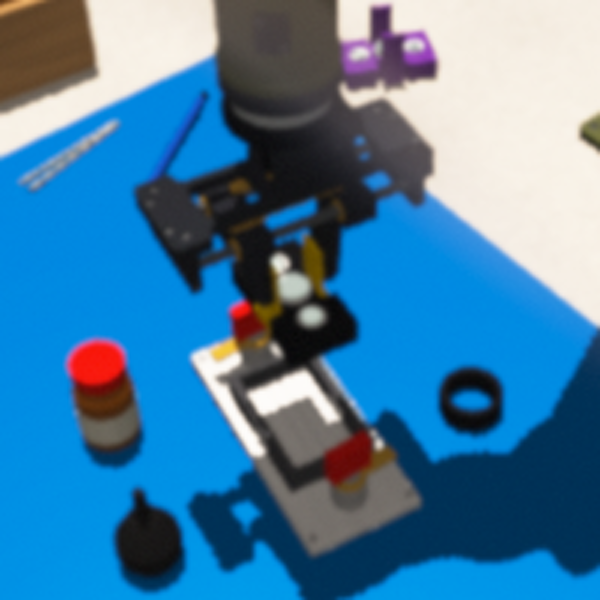

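View pics/w4.png

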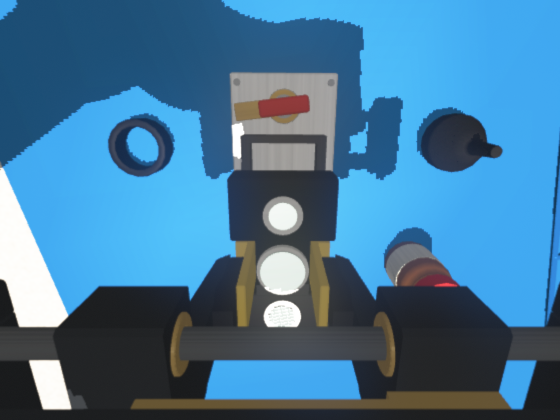

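The cassette hangs level over the empty well, held by both pinched ears at (245,285) and (318,285) in the wrist view. I check its tilt and the one odd ring number before handing in.

```bash
python3 - <<'E'
from h import *
P=cloud(snap('wrist'));Q=P[180:238,235:332].reshape(-1,3);Q=Q[(Q[:,2]>.12)];Q=Q[abs(Q[:,2]-np.median(Q[:,2]))<.003]
a=np.linalg.lstsq(np.c_[Q[:,:2],np.ones(len(Q))],Q[:,2],rcond=None)[0];print(len(Q),np.median(Q[:,2]),'tilt deg',np.degrees(a[:2]))
P0=np.load('scene0.npz')['P'];P1=cloud(snap('scene'))
for p in(P0,P1):
    q=p[(np.hypot(p[...,0]-.41,p[...,1]-.09)<.045)&(p[...,2]>.012)&(p[...,2]<.035)];print(len(q),q.mean(0))
E
```

```text
5600 0.16771635591995113 tilt deg [-0.20997366 -0.50744684]
250 [0.41566187 0.09047287 0.02130003]
241 [0.41572167 0.09065618 0.02178663]
```

```bash
python3 -c "from plant import r;print(r.finish_job());print(r.get_state()['clock'])"
```

```text
the job is handed in; nothing more can be done
None
the job is handed in; nothing more can be done
```

I turned both red knobs clockwise to their stops, clamp_a then clamp_b. I then pinched the two yellow catches at 25 N and lifted the cassette straight out. The job was handed in at about 20.6 s with the cassette still held; no verdict was reported.

- **Knobs:** each bar measured about 83° (1.45 rad) from closed. The turning moment rose to 0.26 N m on clamp_a and 0.29 N m on clamp_b at the stop. Each brass tab lies clear of the cassette.
- **Cassette:** its underside is about 14.5 cm above the bench, tilted at most about 0.5°. The arm was still, and the load was about 2 N, which matches the cassette's weight with nothing else touching.
- **Bystanders:** the bottle and blower measured within 0.2 mm of their starting positions.

Two readings looked off:
- **Lens ring:** its mean height first read 7 mm too high. A second measurement with a height limit put it within 0.5 mm of its start, so I took the first for stray depth points.
- **Catches:** the finger opening read 36.5 mm against 38 mm expected for fully pinched ears. The cassette still came out freely.

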